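Make up a patient's medicine stack

TASK

Make up the green patient's medicine stack, one piece after the other from the bottom up: seat the blue pot in the green base, the white pot on the blue one, the yellow pot on the white one, and close the top with the grey lid, each fully seated and level. Keep the pots upright all the time so that no tablets spill. Leave the other patient's red pot in its red base undisturbed and the amber tablet bottle standing where it is.

Things in the scene. Friction and masses are not known exactly. Their poses are not given: they have to be found in the camera images.
- green_base: Green round base fixed to the counter, 90 mm diameter, 16 mm high, with a central well 54 mm in diameter and 11 mm deep that takes a pot's foot (a seated pot's underside is 8 mm above the counter); the stack is to be built on it; it is empty at the start. Origin: centre of the underside, on the counter (z = 0).
- blue_pot: Blue open pot with white tablets (fixed in), 70 g, upright: round, 60 mm across, 44 mm high, wall 3 mm, mouth 54 mm inside. Lowest 8 mm: a foot tapering from 47 mm down to 40 mm under a flat shoulder; it drops into a pot's mouth or a base's well until the shoulder meets the rim, so a pot seated on a pot stands 36 mm above it. Origin: centre of underside; z up; yaw meaningless.
- white_pot: White open pot with orange tablets (fixed in), 70 g, upright: round, 60 mm across, 44 mm high, wall 3 mm, mouth 54 mm inside. Lowest 8 mm: a foot tapering from 47 mm down to 40 mm under a flat shoulder; it drops into a pot's mouth or a base's well until the shoulder meets the rim, so a pot seated on a pot stands 36 mm above it. Origin: centre of underside; z up; yaw meaningless.
- yellow_pot: Yellow open pot with white tablets (fixed in), 70 g, upright: round, 60 mm across, 44 mm high, wall 3 mm, mouth 54 mm inside. Lowest 8 mm: a foot tapering from 47 mm down to 40 mm under a flat shoulder; it drops into a pot's mouth or a base's well until the shoulder meets the rim, so a pot seated on a pot stands 36 mm above it. Origin: centre of underside; z up; yaw meaningless.
- lid: Grey round lid, 50 g, lying foot down: foot as on the pots (8 mm high, 40 to 47 mm across), a disc 60 mm across from 8 to 13 mm height, and in its middle an upright black cylindrical knob 22 mm across from 13 to 41 mm height, gripped from above. Seated on a pot, its underside is 36 mm above the pot's underside. Origin: centre of underside; z up; yaw meaningless.
- red_base: Red round base fixed to the counter, 90 mm diameter, 16 mm high, with a central well 54 mm in diameter and 11 mm deep that takes a pot's foot (a seated pot's underside is 8 mm above the counter); another patient's, with the red pot seated in it; not to be used. Origin: centre of the underside, on the counter (z = 0).
- red_pot: Red pot, of the same shape and size as the others, already seated in the red base; belongs to another patient and must not be disturbed. Origin: centre of the underside; z up.
- pill_bottle: Closed amber tablet bottle, white cap, 44 mm across, 75 mm high, a bystander standing among the pots: leave it alone. It is the tallest thing there; a tan tape roll, a pink note block and a wooden-knobbed stamp (62 mm high) lie there too. Origin: centre of underside; z up.
Things that resemble listed ones, but are neither listed nor needed, are in the scene too. Leave any turquoise look-alike of the white_pot alone.

How it is judged:
By the outcome, as a careful person would: the job done as asked, in the order asked, and still so for the second after the job is handed in, with the robot touching nothing.
It also fails if it takes over 106 s, if anything falls off the work surface, if the arm or the gripper's body presses on something with over 40 N, if the wrist force passes 120 N, or if a joint passes its speed limit or range.

ROBOT

A 6-joint arm with a two-finger parallel gripper is mounted at the origin on the work surface. World frame = base frame: x ahead of the robot, y to its left, z up, the work surface at z = 0. Lengths are in m, angles in rad, forces in N, time in s.
With the tool pointing down it reaches from about 0.4 to 0.825 m from the base axis. Payload 7 kg.
Tool frame: the origin (TCP) lies on the centre line of the jaws, within the pads' length; the fingertips stand tip_reach ahead of it and the grasp point (between the pads) is the TCP (tip_reach is the distance from the TCP to the fingertips, in m); z points along the fingers, y is the line along which they close (so a half turn about z gives the same grasp; the last joint's range is limited). The gripper opens to 88 mm and grips with 3 to 60 N. Pads are 19 mm wide; open, the fingers measure 130 mm over their backs; the gripper's body (78 mm by 193 mm) begins 47 mm behind the grasp point.
Start: joints at [1.485, 0.359, 0.012, 0, -1.224, -0.288], TCP at [0.246, 0.628, 0.218] pointing down, gripper open.
Joint ranges: [-3.07, 3.07], [-1.43, 2.12], [-1.02, 1.25], [-3.03, 1.67], [-3.05, -0], [-3.03, 3.03]. Speed limits (rad/s): [2.39, 2.39, 3.01, 3.14, 3.14, 3.14].

INTERFACE

Orientations are given as [roll, pitch, yaw] about the fixed x, y, z axes, in that order (R = Rz(yaw) Ry(pitch) Rx(roll)).
In Python, from station import get_state, grab_frame, calibration, job_done, find_in, mark_of, tip_reach gives the robot as it stands.
- The arm moves only by the shell command python3 -m handwheel 'ROWS' [OPENING] [FORCE]. ROWS is JSON, a list of rows, each an object with "delta_pos": the shift along the world's x, y, z in units of 30 mm (1.0 is 30 mm), a list of three; "dr": the turn, a rotation vector about the world's x, y, z in degrees, a list of three. In form: [{"delta_pos": [tx, ty, tz], "dr": [rx, ry, rz]}, ...]. A call has 1 to 10 rows; each row shifts and turns the commanded pose from where the row before left it; what a row does not reach is not made up. A row lasts 1/10 s, in which the tool goes at most 50 mm and 8.59 degrees, less where a joint would pass 70% of its speed; a pose out of reach is approached as far as the arm can. A call is refused whole if a number of a shift passes 1 or a number of a turn 8.59, either way. A call with a gripper value outside its range is refused whole. OPENING is the closure, from -1 (fully open) to 1 (shut), set as the call begins (- or left out, the last holds). The fingers move at their own pace and stop on an object; FORCE is the grip in N (left out, the last holds). Time passes only in rows, so rows that do not move let the fingers close. It gives the time, the measured TCP pose, the force, the opening and the grip force at its end, in the units of the state.
- get_state(): the state, without advancing time (a new reading comes with each control period).
- grab_frame(name): name is "side" or "top" or "wrist"; returns the picture (420x560x3 uint8, red, green, blue); there is no depth.
- calibration(name): a dict with "fx", "fy", "cx", "cy" (pixels), "extrinsics" (4x4, takes a point from world to camera coordinates). Camera axes: x right, y down, z forward; pixel columns grow to the right and rows downward; lengths in m; the calibration is good to about 2 mm. The wrist camera is an equidistant fisheye: a pixel r from the principal point sees the ray r / f radians off the axis. A picture is of the moment at which its call begins: read the wrist's pose just before it. calibration takes no time and is no camera call; for the wrist camera it gives the pose at the moment of the call.
- job_done(): hands the job in; it is judged then, once.
Trained networks look in the newest picture that a camera, given by its name, has taken for a name from the list of things; names that differ only in an ending like _2 or _b are one class to them, and where a whole thing is asked for, a point or a joint stands for the part that bears it (a point fixed in the world has none). Each returns a list of dicts, best first, with "conf" (0 to 1); they miss things now and then, are a little off and sometimes report something else, mostly with a low value. They report only what shows in the picture. A call takes as long as a camera call. They do not tell look-alikes from the thing itself.
- find_in(camera, query): "location" ([column, row] in pixels, amid what is visible of it).
- mark_of(camera, query): "location" ([column, row] in pixels: a listed point, or the origin of a listed thing).
The state is a dict: "t": time; "q": joint angles; "qd": joint speeds; "joint_efforts": joint torques, N m; "eef_pos": TCP position; "ee_rot": TCP orientation; "force": force on the tool from outside, world axes, zero at the start; "moment": the same for the moment, N m; "width": finger opening in m; "gripper_force": force on a finger pad.
Only numpy, scipy, OpenCV 4.12 (cv2) and the standard library are available. Lean on these libraries where they do the work, as an engineer would, in place of code of your own. Each camera call takes 0.05 s, during which the arm holds its last target. There are 200 camera calls.

## Working session

There is one attempt and no reset: what is moved stays moved. The work goes in short steps, Python scripts to look and compute and a shell command to move; the robot and the scene stay as the last step left them, time stands still between calls to the robot, and variables do not carry over. Pictures are saved under pics/ and viewed, at most 14 in all, crops included, and the job is handed in when it is done.

```bash
mkdir -p pics; ls; cat > h.py <<'E'
import numpy as np, cv2
from station import *
def ray(cam,px,C=None):
    C=C or calibration(cam); E=np.array(C["extrinsics"]); x=(px[0]-C["cx"])/C["fx"]; y=(px[1]-C["cy"])/C["fy"]
    if cam=="wrist":
        r=np.hypot(x,y); d=np.array([np.sin(r)*x/max(r,1e-9),np.sin(r)*y/max(r,1e-9),np.cos(r)])
    else: d=np.array([x,y,1.])
    R=E[:3,:3]; return -R.T@E[:3,3], R.T@d
def at(cam,px,z,C=None):
    o,d=ray(cam,px,C); return (o+d*(z-o[2])/d[2])
def save(cam,n):
    im=np.array(grab_frame(cam)); cv2.imwrite(f"pics/{n}.png",im[:,:,::-1]); return im
E
python3 - <<'E'
from h import *
s=get_state(); print(s["t"],s["eef_pos"],s["ee_rot"],tip_reach if not callable(tip_reach) else tip_reach())
for c in("top","side"):
    save(c,c+"0")
    C=calibration(c);print(c,C["fx"],np.round(ray(c,(280,210))[0],3))
    for n in["green_base","blue_pot","white_pot","yellow_pot","lid","red_base","red_pot","pill_bottle"]:
        print(n,[(np.round(r["location"]),round(r["conf"],2),np.round(at(c,r["location"],0)[:2],3)) for r in mark_of(c,n)[:3]])
E
```

```text
pics
0.0 [0.2463116  0.6279283  0.21693306] [ 3.13997523e+00 -1.32546949e-04 -3.73893790e-01] 0.019
top 467.49291440713733 [0.225 0.053 1.477]
green_base [(array([326., 222.]), 0.65, array([ 0.455, -0.097]))]
blue_pot []
white_pot [(array([178., 243.]), 0.87, array([0.377, 0.374])), (array([170., 204.]), 0.83, array([0.503, 0.407])), (array([167., 176.]), 0.58, array([0.596, 0.421]))]
yellow_pot [(array([264., 177.]), 0.68, array([0.599, 0.107]))]
lid [(array([269., 226.]), 0.54, array([0.439, 0.085]))]
red_base [(array([324., 169.]), 0.64, array([ 0.629, -0.091])), (array([325., 221.]), 0.56, array([ 0.458, -0.094]))]
red_pot [(array([325., 169.]), 0.77, array([ 0.63 , -0.093]))]
pill_bottle [(array([423., 208.]), 0.64, array([ 0.507, -0.406]))]
side 390.1872851423337 [ 0.125 -0.436  0.815]
green_base [(array([302., 261.]), 0.69, array([ 0.452, -0.096]))]
blue_pot [(array([345., 301.]), 0.59, array([ 0.47, -0.23]))]
white_pot [(array([196., 120.]), 0.93, array([0.48 , 0.503])), (array([238., 118.]), 0.86, array([0.598, 0.438])), (array([214., 134.]), 0.81, array([0.495, 0.413]))]
yellow_pot [(array([307., 184.]), 0.84, array([0.611, 0.091]))]
lid [(array([254., 212.]), 0.81, array([0.436, 0.092]))]
red_base [(array([357., 227.]), 0.7, array([ 0.627, -0.094]))]
red_pot [(array([356., 223.]), 0.77, array([ 0.632, -0.084]))]
pill_bottle [(array([420., 362.]), 0.96, array([ 0.507, -0.414]))]
```

View pics/top0.png

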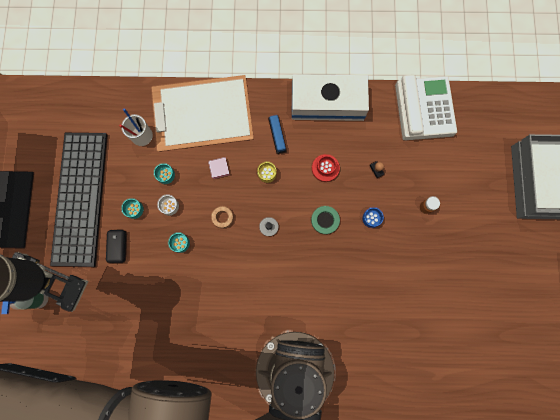

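View pics/side0.png

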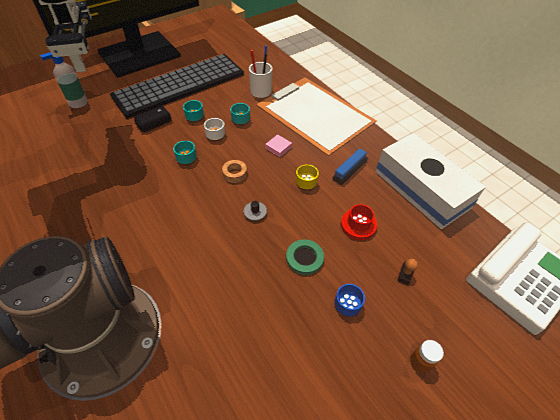

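The top view shows blue at (373,218), green base (326,220), the lid (269,227), yellow (267,172) and white (168,206), with three turquoise look-alikes around white. I'm travelling to blue first.

```bash
python3 -m handwheel '[{"delta_pos":[0.26,-0.98,0],"dr":[0,0,-1.4]},{"delta_pos":[0.26,-0.98,0],"dr":[0,0,-1.4]},{"delta_pos":[0.26,-0.98,0],"dr":[0,0,-1.4]},{"delta_pos":[0.26,-0.98,0],"dr":[0,0,-1.4]},{"delta_pos":[0.26,-0.98,0],"dr":[0,0,-1.4]},{"delta_pos":[0.26,-0.98,0],"dr":[0,0,-1.4]},{"delta_pos":[0.26,-0.98,0],"dr":[0,0,-1.4]},{"delta_pos":[0.26,-0.98,0],"dr":[0,0,-1.4]},{"delta_pos":[0.26,-0.98,0],"dr":[0,0,-1.4]},{"delta_pos":[0.26,-0.98,0],"dr":[0,0,-1.4]}]' -1 20
python3 -m handwheel '[{"delta_pos":[0.26,-0.98,0],"dr":[0,0,0]},{"delta_pos":[0.26,-0.98,0],"dr":[0,0,0]},{"delta_pos":[0.26,-0.98,0],"dr":[0,0,0]},{"delta_pos":[0.26,-0.98,0],"dr":[0,0,0]},{"delta_pos":[0.26,-0.98,0],"dr":[0,0,0]},{"delta_pos":[0.26,-0.98,0],"dr":[0,0,0]},{"delta_pos":[0.26,-0.98,0],"dr":[0,0,0]},{"delta_pos":[0.26,-0.98,0],"dr":[0,0,0]},{"delta_pos":[0.26,-0.98,0],"dr":[0,0,0]},{"delta_pos":[0.26,-0.98,0],"dr":[0,0,0]}]'
python3 - <<'E'
from h import *
s=get_state(); print(s["t"],s["eef_pos"],s["ee_rot"])
C=calibration("wrist"); save("wrist","w1"); o,d=ray("wrist",(C["cx"],C["cy"]),C); print(C["fx"],o-s["eef_pos"],d)
for n in["white_pot","yellow_pot","lid","green_base","blue_pot"]:
    print(n,[(np.round(r["location"]),round(r["conf"],2),np.round(at("wrist",r["location"],0,C)[:2],3)) for r in mark_of("wrist",n)[:3]])
E
```

```text
t: 1.9
eef_pos: [0.3247, 0.3332, 0.2181]
ee_rot: [-3.141, 0.0, -0.619]
force: [0.5, -0.1, 0.5]
width: 0.0872
gripper_force: 0.0
t: 2.9
eef_pos: [0.4027, 0.0392, 0.2183]
ee_rot: [-3.141, -0.0, -0.618]
force: [0.1, -0.0, 0.2]
width: 0.0875
gripper_force: 0.0
2.9 [0.40268228 0.0391892  0.21826355] [-3.14050975e+00 -4.72571149e-04 -6.17869201e-01]
325.19226210127806 [ 0.06931009 -0.04988021  0.16755225] [-0.2507691   0.17920638 -0.95131484]
white_pot [(array([ 19., 221.]), 0.86, array([0.604, 0.421]))]
yellow_pot [(array([142.,  73.]), 0.89, array([0.615, 0.097]))]
lid [(array([234., 174.]), 0.65, array([0.442, 0.08 ]))]
green_base [(array([341.,  77.]), 0.8, array([ 0.464, -0.092]))]
blue_pot [(array([429.,  17.]), 0.77, array([ 0.472, -0.238]))]
```

```bash
python3 -m handwheel '[{"delta_pos":[0.15,-0.98,0],"dr":[0,0,0]},{"delta_pos":[0.15,-0.98,0],"dr":[0,0,0]},{"delta_pos":[0.15,-0.98,0],"dr":[0,0,0]},{"delta_pos":[0.15,-0.98,0],"dr":[0,0,0]},{"delta_pos":[0.15,-0.98,0],"dr":[0,0,0]},{"delta_pos":[0.15,-0.98,0],"dr":[0,0,0]},{"delta_pos":[0.15,-0.98,0],"dr":[0,0,0]},{"delta_pos":[0.1,-0.5,0],"dr":[0,0,0]},{"delta_pos":[0,0,0],"dr":[0,0,0]}]'
python3 - <<'E'
from h import *
s=get_state(); print(s["t"],s["eef_pos"],s["ee_rot"])
C=calibration("wrist"); im=save("wrist","w2")
for n in["green_base","blue_pot","red_pot","lid"]:
    print(n,[(np.round(r["location"]),round(r["conf"],2),np.round(at("wrist",r["location"],0,C)[:2],3)) for r in mark_of("wrist",n)[:3]])
E
```

```text
t: 4.1
eef_pos: [0.4375, -0.1809, 0.2176]
ee_rot: [3.141, 0.0, -0.619]
force: [-0.6, 0.3, -0.9]
width: 0.0877
gripper_force: 0.0
4.1 [ 0.43747136 -0.18092387  0.21755309] [ 3.14102647e+00  4.23546784e-04 -6.18778090e-01]
green_base [(array([211., 203.]), 0.96, array([ 0.465, -0.094]))]
blue_pot [(array([306., 128.]), 0.7, array([ 0.472, -0.242]))]
red_pot [(array([128.,  94.]), 0.74, array([ 0.641, -0.093]))]
lid [(array([135., 283.]), 0.45, array([0.44 , 0.081]))]
```

View pics/w2.png

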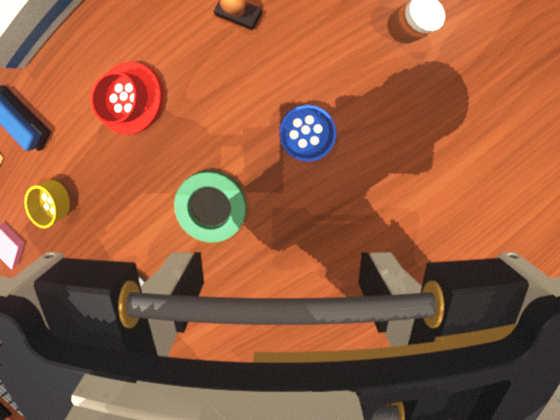

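View w2 shows the green base at (210,207), blue pot at (307,132), red (126,97) and yellow (47,205), all clear. Next I'm fitting silhouettes for exact positions.

```bash
cat >> h.py <<'E'
HSV={"blue":((105,120,50),(130,255,255)),"green":((60,80,50),(82,255,255)),"yellow":((22,130,90),(34,255,255)),"red":((0,200,90),(3,255,255))}
def proj(cam,P,C):
    E=np.array(C["extrinsics"]); p=P@E[:3,:3].T+E[:3,3]
    if cam=="wrist":
        rr=np.hypot(p[:,0],p[:,1]); k=np.arctan2(rr,p[:,2])/rr; u=p[:,:2]*k[:,None]
    else: u=p[:,:2]/p[:,2:]
    return u*[C["fx"],C["fy"]]+[C["cx"],C["cy"]]
def cen(pts):
    m=cv2.moments(cv2.convexHull(np.float32(pts))); return np.array([m["m10"]/m["m00"],m["m01"]/m["m00"]]),m["m00"]
a=np.linspace(0,2*np.pi,60)
def circ(xy,layers): return np.vstack([np.c_[xy[0]+r*np.cos(a),xy[1]+r*np.sin(a),0*a+z] for z,r in layers])
POT=[(.008,.03),(.044,.03)]; BASE=[(0,.045),(.016,.045)]
def fit(cam,im,C,mask,guess,layers,z0=0):
    """blob nearest the guess; position whose silhouette hull centroid agrees with the blob's; returns xy, area ratio"""
    L=[(z+z0,r) for z,r in layers]; xy=np.array(guess,float)
    mask=cv2.morphologyEx(mask,cv2.MORPH_OPEN,np.ones((2,2)))
    cs=[c for c in cv2.findContours(mask,0,2)[0] if cv2.contourArea(cv2.convexHull(c))>60]
    p0=cen(proj(cam,circ(xy,L),C))[0]
    c=min(cs,key=lambda c:np.hypot(*(cen(c)[0]-p0))); o,A=cen(c)
    for _ in range(8):
        f=lambda q:cen(proj(cam,circ(q,L),C))
        p,Ap=f(xy); J=np.c_[f(xy+[.002,0])[0]-p,f(xy+[0,.002])[0]-p]/.002
        xy=xy+np.linalg.solve(J,o-p)
    return np.round(xy,4),round(A/f(xy)[1],2)
def cmask(im,col): return cv2.inRange(cv2.cvtColor(im,cv2.COLOR_RGB2HSV),*HSV[col])
E
python3 - <<'E'
from h import *
for cam,n in(("wrist","w2"),("top","top0"),("side","side0")):
    im=cv2.imread(f"pics/{n}.png")[:,:,::-1].copy(); C=calibration(cam)
    for col,g,L in(("blue",(.472,-.238),POT),("green",(.462,-.094),BASE),("yellow",(.61,.097),POT),("red",(.635,-.09),[(0,.045),(.016,.045),(.052,.03)])):
        print(cam,col,fit(cam,im,C,cmask(im,col),g,L))
E
```

```text
wrist blue (array([ 0.469 , -0.2383]), 0.95)
wrist green (array([ 0.4611, -0.0905]), 0.91)
wrist yellow (array([0.615 , 0.1137]), 0.64)
wrist red (array([ 0.6296, -0.0919]), 0.8)
top blue (array([ 0.4651, -0.2423]), 0.85)
top green (array([ 0.4576, -0.0959]), 0.88)
top yellow (array([0.6067, 0.0926]), 0.85)Traceback (most recent call last):
  File "<stdin>", line 5, in <module>
  File "h.py", line 31, in fit
    c=min(cs,key=lambda c:np.hypot(*(cen(c)[0]-p0))); o,A=cen(c)
ValueError: min() iterable argument is empty
```

```bash
python3 -m handwheel '[{"delta_pos":[0.35,-0.64,-0.6],"dr":[0,0,0]},{"delta_pos":[0.35,-0.64,-0.6],"dr":[0,0,0]},{"delta_pos":[0.35,-0.64,-0.6],"dr":[0,0,0]},{"delta_pos":[0,0,-0.8],"dr":[0,0,0]},{"delta_pos":[0,0,-0.8],"dr":[0,0,0]},{"delta_pos":[0,0,-0.8],"dr":[0,0,0]},{"delta_pos":[0,0,-0.8],"dr":[0,0,0]},{"delta_pos":[0,0,-0.6],"dr":[0,0,0]},{"delta_pos":[0,0,-0.4],"dr":[0,0,0]},{"delta_pos":[0,0,-0.2],"dr":[0,0,0]}]'
python3 - <<'E'
from h import *
save("wrist","w3"); s=get_state(); print(s["eef_pos"],s["force"])
E
```

```text
t: 5.35
eef_pos: [0.4683, -0.2374, 0.0311]
ee_rot: [3.141, 0.001, -0.617]
force: [-0.4, -0.1, 0.3]
width: 0.0879
gripper_force: 0.0
[ 0.46815123 -0.23746458  0.03078434] [-0.29988446  0.11139895 -0.77285775]
```

View pics/w3.png

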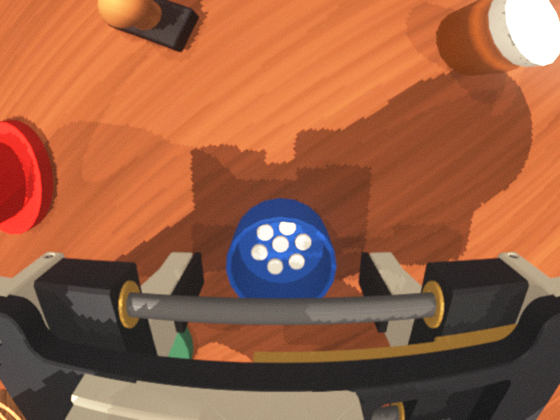

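The blue pot sits between the fingers, with its rim spanning columns 227–335 around row 262. I'm checking that against the TCP.

```bash
cat >> h.py <<'E'
def near(col,C,im,tcp,z0,grid=.012,layers=POT):
    """pot in/near jaws: compare the visible silhouette (rows above the bar) with the model by IoU"""
    m=cv2.inRange(cv2.cvtColor(im,cv2.COLOR_RGB2HSV),*HSV[col]) if isinstance(col,str) else col
    H=np.zeros_like(m); cs=[c for c in cv2.findContours(m,0,2)[0] if cv2.contourArea(c)>800]
    for c in cs: cv2.fillPoly(H,[cv2.convexHull(c)],255)
    H[285:]=0; best=(0,)
    for dx in np.arange(-grid,grid+.0001,.001):
        for dy in np.arange(-grid,grid+.0001,.001):
            M=np.zeros_like(m); h=cv2.convexHull(np.float32(proj("wrist",circ((tcp[0]+dx,tcp[1]+dy),[(z+z0,r) for z,r in layers]),C)))
            cv2.fillPoly(M,[np.int32(np.round(h*16))],255,shift=4); M[285:]=0
            iou=(M&H>0).sum()/max(1,((M|H)>0).sum())
            if iou>best[0]: best=(iou,dx,dy)
    return np.round(best,4)
E
python3 - <<'E'
from h import *
im=cv2.imread("pics/w3.png")[:,:,::-1].copy()
s=get_state(); print(near("blue",calibration("wrist"),im,s["eef_pos"],0))
E
```

```text
[ 0.977  0.001 -0.001]
```

```bash
python3 -m handwheel '[{"delta_pos":[0,0,0],"dr":[0,0,0]},{"delta_pos":[0,0,0],"dr":[0,0,0]},{"delta_pos":[0,0,0],"dr":[0,0,0]},{"delta_pos":[0,0,0],"dr":[0,0,0]},{"delta_pos":[0,0,0],"dr":[0,0,0]}]' 1 20
python3 -m handwheel '[{"delta_pos":[0,0,0.2],"dr":[0,0,0]},{"delta_pos":[0,0,0.5],"dr":[0,0,0]},{"delta_pos":[0,0,0.7],"dr":[0,0,0]},{"delta_pos":[0,0,0.7],"dr":[0,0,0]},{"delta_pos":[0,0,0.5],"dr":[0,0,0]},{"delta_pos":[0,0,0.3],"dr":[0,0,0]},{"delta_pos":[0,0,0],"dr":[0,0,0]}]'
python3 - <<'E'
from h import *
C=calibration("wrist");s=get_state();im=save("wrist","w4"); p=s["eef_pos"];print(s["t"],p,s["width"])
print(near("blue",C,im,p,p[2]-.031))
m=cmask(im,"green")
print(fit("wrist",im,C,m,(.46,-.093),BASE))
E
```

```text
t: 5.9
eef_pos: [0.4688, -0.2381, 0.0324]
ee_rot: [-3.141, -0.001, -0.618]
force: [0.5, 0.6, 3.0]
width: 0.0578
gripper_force: 20.0
t: 6.6
eef_pos: [0.4692, -0.2382, 0.1201]
ee_rot: [-3.141, -0.002, -0.618]
force: [1.1, 0.1, -1.7]
width: 0.0579
gripper_force: 20.0
6.6 [ 0.46915056 -0.23816962  0.12013435] 0.057854547176031744
[ 0.9801  0.001  -0.001 ]
(array([ 0.4863, -0.1089]), 0.12)
```

```bash
python3 -m handwheel '[{"delta_pos":[-0.05,0.6,0],"dr":[0,0,0]},{"delta_pos":[-0.05,0.9,0],"dr":[0,0,0]},{"delta_pos":[-0.05,0.9,0],"dr":[0,0,0]},{"delta_pos":[-0.05,0.9,0],"dr":[0,0,0]},{"delta_pos":[-0.05,0.9,0],"dr":[0,0,0]},{"delta_pos":[-0.02,0.5,0],"dr":[0,0,0]},{"delta_pos":[0,0.22,-0.4],"dr":[0,0,0]},{"delta_pos":[0,0,-0.7],"dr":[0,0,0]},{"delta_pos":[0,0,-0.6],"dr":[0,0,0]},{"delta_pos":[0,0,-0.4],"dr":[0,0,0]}]'
python3 - <<'E'
from h import *
C=calibration("wrist");s=get_state();im=save("wrist","w5"); p=s["eef_pos"];print(s["t"],p,s["width"])
m=cmask(im,"green");m[285:]=0; ys,xs=np.nonzero(m)
P=circ((.4615,-.0915),[(.016,.045)]); q=proj("wrist",P,C); v=im.copy()
cv2.polylines(v,[np.int32(q)],True,(255,255,0),1)
cv2.polylines(v,[np.int32(proj("wrist",circ((p[0]+.001,p[1]-.001),[(p[2]-.032+.044,.03)]),C))],True,(255,0,0),1)
cv2.imwrite("pics/w5o.png",v[:,:,::-1])
E
```

```text
t: 7.65
eef_pos: [0.4589, -0.0905, 0.0537]
ee_rot: [3.139, 0.002, -0.618]
force: [-0.4, -0.2, -0.3]
width: 0.0581
gripper_force: 20.0
7.65 [ 0.45889498 -0.0904602   0.0536995 ] 0.05812881740420855
```

View pics/w5o.png

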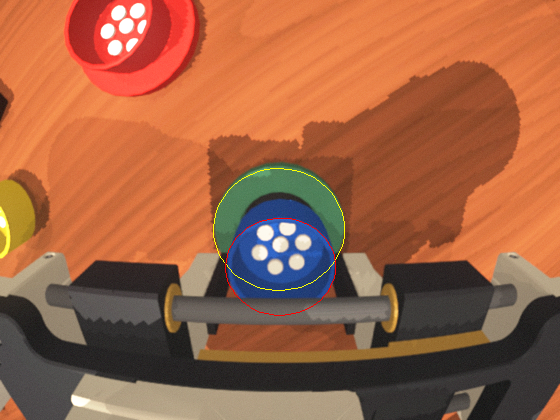

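The overlay agrees with the base within about 2 mm. I'm shifting slightly and lowering.

```bash
python3 -m handwheel '[{"delta_pos":[0.1,-0.03,0],"dr":[0,0,0]},{"delta_pos":[0,0,-0.15],"dr":[0,0,0]},{"delta_pos":[0,0,-0.15],"dr":[0,0,0]},{"delta_pos":[0,0,-0.1],"dr":[0,0,0]},{"delta_pos":[0,0,-0.1],"dr":[0,0,0]},{"delta_pos":[0,0,-0.03],"dr":[0,0,0]},{"delta_pos":[0,0,0],"dr":[0,0,0]}]'
```

```text
t: 8.4
eef_pos: [0.4634, -0.0914, 0.0404]
ee_rot: [3.142, -0.0, -0.618]
force: [-2.0, 0.4, 4.5]
width: 0.0576
gripper_force: 20.0
```

```bash
python3 -m handwheel '[{"delta_pos":[0,0,0],"dr":[0,0,0]},{"delta_pos":[0,0,0],"dr":[0,0,0]},{"delta_pos":[0,0,0],"dr":[0,0,0]},{"delta_pos":[0,0,0.3],"dr":[0,0,0]},{"delta_pos":[0,0,0.9],"dr":[0,0,0]},{"delta_pos":[-0.8,0.58,0.9],"dr":[0,0,0]},{"delta_pos":[-0.8,0.58,0.9],"dr":[0,0,0]},{"delta_pos":[-0.6,0.4,0],"dr":[0,0,0]},{"delta_pos":[0,0,0],"dr":[0,0,0]}]' -1
python3 - <<'E'
from h import *
C=calibration("wrist");s=get_state();im=save("wrist","w6"); p=s["eef_pos"]
b=(.4615,-.092)
print("base",fit("wrist",im,C,cmask(im,"green"),b,BASE))
for z in(.008,.011): print("blue",fit("wrist",im,C,cmask(im,"blue"),b,POT,z))
v=cv2.resize(im[60:340,140:420],(560,560)); cv2.imwrite("pics/w6c.png",v[:,:,::-1])
print(p)
E
```

```text
t: 9.3
eef_pos: [0.396, -0.0437, 0.1315]
ee_rot: [-3.139, -0.001, -0.617]
force: [-0.1, 0.9, -0.0]
width: 0.0879
gripper_force: 0.0
base (array([ 0.4624, -0.0932]), 0.94)
blue (array([ 0.4629, -0.0927]), 0.91)
blue (array([ 0.4629, -0.0927]), 0.89)
[ 0.39604541 -0.04371743  0.13145435]
```

View pics/w6c.png

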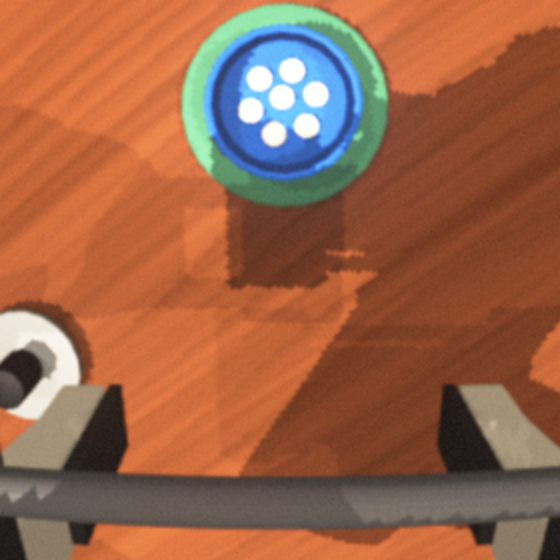

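Blue is seated and concentric with the base: the base is centred at crop (285,105) and the pot at (285,102). On to white.

```bash
python3 -m handwheel '[{"delta_pos":[0.08,0.6,0.13],"dr":[0,0,0]},{"delta_pos":[0.08,0.95,0.13],"dr":[0,0,0]},{"delta_pos":[0.08,0.95,0.13],"dr":[0,0,0]},{"delta_pos":[0.08,0.95,0.13],"dr":[0,0,0]},{"delta_pos":[0.08,0.95,0.13],"dr":[0,0,0]},{"delta_pos":[0.08,0.95,0.13],"dr":[0,0,0]},{"delta_pos":[0.08,0.95,0.13],"dr":[0,0,0]},{"delta_pos":[0.08,0.95,0.13],"dr":[0,0,0]},{"delta_pos":[0.08,0.95,0.13],"dr":[0,0,0]},{"delta_pos":[0.08,0.95,0.13],"dr":[0,0,0]}]'
python3 -m handwheel '[{"delta_pos":[0.08,0.95,0.13],"dr":[0,0,0]},{"delta_pos":[0.08,0.95,0.13],"dr":[0,0,0]},{"delta_pos":[0.08,0.95,0.13],"dr":[0,0,0]},{"delta_pos":[0.08,0.95,0.13],"dr":[0,0,0]},{"delta_pos":[0.08,0.95,0.13],"dr":[0,0,0]},{"delta_pos":[0.08,0.95,0.13],"dr":[0,0,0]},{"delta_pos":[0.08,0.95,0.13],"dr":[0,0,0]},{"delta_pos":[0.08,0.7,0.13],"dr":[0,0,0]},{"delta_pos":[0,0,0],"dr":[0,0,0]}]'
python3 - <<'E'
from h import *
C=calibration("wrist");s=get_state();im=save("wrist","w7"); p=s["eef_pos"];print(p)
print([(np.round(r["location"]),round(r["conf"],2),np.round(at("wrist",r["location"],0,C)[:2],3)) for r in mark_of("wrist","white_pot")[:5]])
hsv=cv2.cvtColor(im,cv2.COLOR_RGB2HSV)
m=cv2.inRange(hsv,(83,80,40),(100,255,255))
for g in((.603,.42),(.48,.503),(.38,.375)): 
  try: print("turq",fit("wrist",im,C,m,g,POT))
  except Exception as e: print(e)
E
```

```text
t: 10.35
eef_pos: [0.422, 0.2311, 0.169]
ee_rot: [3.141, -0.0, -0.618]
force: [1.5, -0.3, 0.4]
width: 0.0879
gripper_force: 0.0
t: 11.25
eef_pos: [0.4417, 0.4528, 0.1994]
ee_rot: [3.141, -0.001, -0.617]
force: [-0.1, -0.5, -0.4]
width: 0.0876
gripper_force: 0.0
[0.44166925 0.4527843  0.19935804]
[(array([284., 121.]), 0.86, array([0.499, 0.408])), (array([209., 185.]), 0.86, array([0.49 , 0.522])), (array([216.,  54.]), 0.78, array([0.606, 0.423])), (array([372., 184.]), 0.61, array([0.38 , 0.363]))]
turq (array([0.6021, 0.4255]), 0.89)
turq (array([0.4835, 0.5224]), 0.86)
turq (array([0.3778, 0.3646]), 0.93)
```

View pics/w7.png

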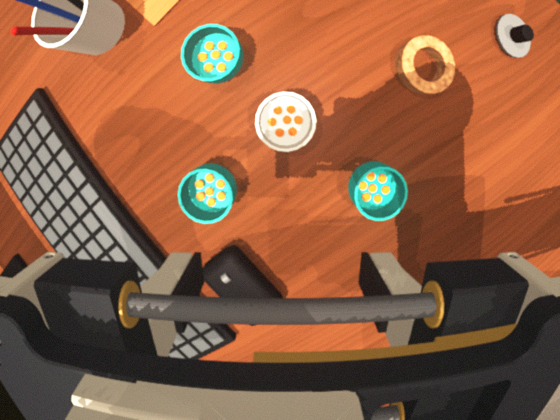

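White is at (286,122) with turquoise pots at (211,53), (206,193) and (378,190). The horizontal closing line is free on both sides.

```bash
python3 - <<'E'
from h import *
C=calibration("wrist");s=get_state();p=s["eef_pos"]
im=cv2.imread("pics/w7.png")[:,:,::-1].copy(); hsv=cv2.cvtColor(im,cv2.COLOR_RGB2HSV)
m=cv2.inRange(hsv,(0,0,110),(179,75,255)); m[:,:235]=0;m[:,335:]=0;m[:80]=0;m[170:]=0
w,r=fit("wrist",im,C,m,(.498,.41),POT); print(w,r,((w-p[:2])/.03),(.0315-p[2])/.03)
E
```

```text
[0.497  0.4031] 1.0 [ 1.8688368  -1.57444057] -5.586976752561029
```

```bash
python3 -m handwheel '[{"delta_pos":[0.47,-0.39,0],"dr":[0,0,0]},{"delta_pos":[0.47,-0.39,0],"dr":[0,0,0]},{"delta_pos":[0.47,-0.39,-0.5],"dr":[0,0,0]},{"delta_pos":[0.47,-0.39,-0.8],"dr":[0,0,0]},{"delta_pos":[0,0,-0.9],"dr":[0,0,0]},{"delta_pos":[0,0,-0.9],"dr":[0,0,0]},{"delta_pos":[0,0,-0.9],"dr":[0,0,0]},{"delta_pos":[0,0,-0.3],"dr":[0,0,0]},{"delta_pos":[0,0,0],"dr":[0,0,0]}]'
cat >> h.py <<'E'
def wmask(im,r0=150,c0=180,c1=380):
    m=cv2.inRange(cv2.cvtColor(im,cv2.COLOR_RGB2HSV),(0,0,110),(179,75,255)); m[:r0]=0; m[:,:c0]=0; m[:,c1:]=0; m[285:]=0
    return cv2.morphologyEx(m,cv2.MORPH_OPEN,np.ones((3,3)))
E
python3 - <<'E'
from h import *
C=calibration("wrist");s=get_state();im=save("wrist","w8"); p=s["eef_pos"];print(p)
print(near(wmask(im,150,200,360),C,im,p,0))
v=im.copy(); cv2.polylines(v,[np.int32(proj("wrist",circ(p[:2],[(.044,.03)]),C))],True,(255,0,0),1); cv2.imwrite("pics/w8o.png",v[:,:,::-1])
E
```

```text
t: 12.25
eef_pos: [0.497, 0.4017, 0.0694]
ee_rot: [3.138, -0.0, -0.619]
force: [0.1, 1.2, 0.6]
width: 0.0876
gripper_force: 0.0
[0.49699418 0.40170148 0.06942641]
[0.9729 0.001  0.005 ]
```

View pics/w8o.png

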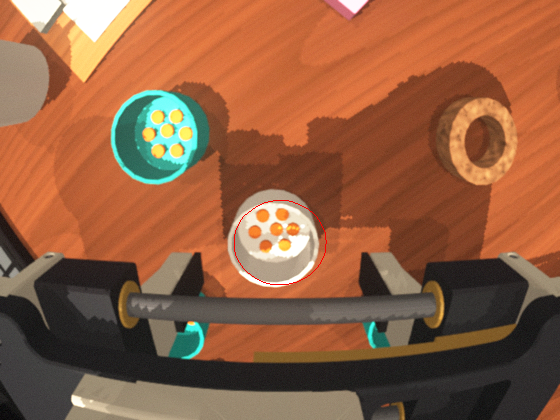

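The white rim is centred about 7 px (4 mm) left of the overlay, so I'm shifting, then lowering and gripping.

```bash
python3 -m handwheel '[{"delta_pos":[0.03,0.16,0],"dr":[0,0,0]},{"delta_pos":[0,0,-0.4],"dr":[0,0,0]},{"delta_pos":[0,0,-0.5],"dr":[0,0,0]},{"delta_pos":[0,0,-0.36],"dr":[0,0,0]},{"delta_pos":[0,0,0],"dr":[0,0,0]}]'
python3 -m handwheel '[{"delta_pos":[0,0,0],"dr":[0,0,0]},{"delta_pos":[0,0,0],"dr":[0,0,0]},{"delta_pos":[0,0,0],"dr":[0,0,0]},{"delta_pos":[0,0,0],"dr":[0,0,0]},{"delta_pos":[0,0,0],"dr":[0,0,0]}]' 1 20
python3 -m handwheel '[{"delta_pos":[0,0,0.2],"dr":[0,0,0]},{"delta_pos":[0,0,0.5],"dr":[0,0,0]},{"delta_pos":[0,0,0.8],"dr":[0,0,0]},{"delta_pos":[0,0,0.9],"dr":[0,0,0]},{"delta_pos":[0,0,0.9],"dr":[0,0,0]},{"delta_pos":[0,0,0.7],"dr":[0,0,0]},{"delta_pos":[0,0,0],"dr":[0,0,0]}]'
python3 - <<'E'
from h import *
C=calibration("wrist");s=get_state();im=save("wrist","w9"); p=s["eef_pos"];print(p)
print(near(wmask(im,150,200,360),C,im,p,p[2]-.0315))
print((.463-p[0])/.03,(-.0928-p[1])/.03)
E
```

```text
t: 12.8
eef_pos: [0.4971, 0.4077, 0.0317]
ee_rot: [3.139, 0.0, -0.618]
force: [-0.4, 0.0, 0.1]
width: 0.0876
gripper_force: 0.0
t: 13.3
eef_pos: [0.498, 0.4086, 0.0339]
ee_rot: [-3.141, -0.0, -0.618]
force: [-0.2, 0.2, 2.0]
width: 0.057
gripper_force: 20.0
t: 14.0
eef_pos: [0.4993, 0.4099, 0.1576]
ee_rot: [-3.135, -0.001, -0.618]
force: [-0.6, -0.4, -1.0]
width: 0.0571
gripper_force: 20.0
[0.49925984 0.40987447 0.15755009]
[ 0.975  0.001 -0.001]
-1.2086613907899855 -16.755815731927413
```

```bash
python3 -m handwheel '[{"delta_pos":[-0.05,-0.6,0],"dr":[0,0,0]},{"delta_pos":[-0.07,-0.94,0],"dr":[0,0,0]},{"delta_pos":[-0.07,-0.94,0],"dr":[0,0,0]},{"delta_pos":[-0.07,-0.94,0],"dr":[0,0,0]},{"delta_pos":[-0.07,-0.94,0],"dr":[0,0,0]},{"delta_pos":[-0.07,-0.94,0],"dr":[0,0,0]},{"delta_pos":[-0.07,-0.94,0],"dr":[0,0,0]},{"delta_pos":[-0.07,-0.94,0],"dr":[0,0,0]},{"delta_pos":[-0.07,-0.94,0],"dr":[0,0,0]},{"delta_pos":[-0.07,-0.94,0],"dr":[0,0,0]}]'
python3 -m handwheel '[{"delta_pos":[-0.07,-0.94,0],"dr":[0,0,0]},{"delta_pos":[-0.07,-0.94,0],"dr":[0,0,0]},{"delta_pos":[-0.07,-0.94,0],"dr":[0,0,0]},{"delta_pos":[-0.07,-0.94,0],"dr":[0,0,0]},{"delta_pos":[-0.07,-0.94,0],"dr":[0,0,0]},{"delta_pos":[-0.07,-0.94,0],"dr":[0,0,0]},{"delta_pos":[-0.07,-0.7,0],"dr":[0,0,0]},{"delta_pos":[-0.07,-0.46,0],"dr":[0,0,0]},{"delta_pos":[0,-0.06,0],"dr":[0,0,0]},{"delta_pos":[0,0,0],"dr":[0,0,0]}]'
```

```text
t: 15.05
eef_pos: [0.4762, 0.1346, 0.1524]
ee_rot: [3.14, 0.001, -0.618]
force: [0.6, 0.4, -0.9]
width: 0.0577
gripper_force: 20.0
t: 16.05
eef_pos: [0.4603, -0.0694, 0.153]
ee_rot: [3.141, 0.0, -0.619]
force: [0.3, 0.5, -0.9]
width: 0.0573
gripper_force: 20.0
```

```bash
python3 -m handwheel '[{"delta_pos":[0.04,-0.5,0],"dr":[0,0,0]},{"delta_pos":[0.02,-0.24,-0.4],"dr":[0,0,0]},{"delta_pos":[0,0,-0.7],"dr":[0,0,0]},{"delta_pos":[0,0,-0.6],"dr":[0,0,0]},{"delta_pos":[0,0,-0.4],"dr":[0,0,0]},{"delta_pos":[0,0,0],"dr":[0,0,0]}]'
python3 - <<'E'
from h import *
C=calibration("wrist");s=get_state();im=save("wrist","w10"); p=s["eef_pos"];print(p,s["force"])
print(near(wmask(im,150,200,360),C,im,p,p[2]-.0315))
v=im.copy(); cv2.polylines(v,[np.int32(proj("wrist",circ((.463,-.0928),[(.052,.03)]),C))],True,(255,255,0),1)
cv2.polylines(v,[np.int32(proj("wrist",circ((.463,-.0928),[(.016,.045)]),C))],True,(255,255,0),1)
cv2.imwrite("pics/w10o.png",v[:,:,::-1])
E
```

```text
t: 16.65
eef_pos: [0.4608, -0.0911, 0.0879]
ee_rot: [3.139, 0.003, -0.618]
force: [0.6, -0.3, 0.4]
width: 0.0573
gripper_force: 20.0
[ 0.46083087 -0.09108097  0.08794807] [ 0.6059556  -0.30497835  0.3965363 ]
[ 0.9749  0.002  -0.002 ]
```

View pics/w10o.png

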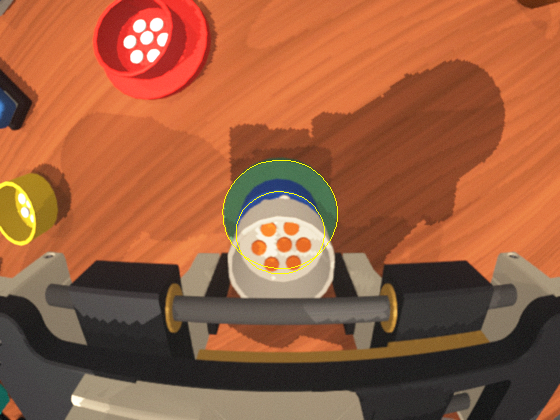

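Held white pot is within about 1 mm of the stack axis. Lowering.

```bash
python3 -m handwheel '[{"delta_pos":[0.02,0,-0.1],"dr":[0,0,0]},{"delta_pos":[0,0,-0.1],"dr":[0,0,0]},{"delta_pos":[0,0,-0.1],"dr":[0,0,0]},{"delta_pos":[0,0,-0.1],"dr":[0,0,0]},{"delta_pos":[0,0,-0.04],"dr":[0,0,0]},{"delta_pos":[0,0,0],"dr":[0,0,0]}]'
```

```text
t: 17.3
eef_pos: [0.4633, -0.0914, 0.0777]
ee_rot: [-3.141, -0.0, -0.618]
force: [-2.4, 1.4, 6.3]
width: 0.0575
gripper_force: 20.0
```

```bash
python3 -m handwheel '[{"delta_pos":[0,0,0],"dr":[0,0,0]},{"delta_pos":[0,0,0],"dr":[0,0,0]},{"delta_pos":[0,0,0],"dr":[0,0,0]},{"delta_pos":[0,0,0.3],"dr":[0,0,0]},{"delta_pos":[0,0,0.9],"dr":[0,0,0]},{"delta_pos":[-0.6,0.58,0.9],"dr":[0,0,0]},{"delta_pos":[-0.6,0.78,0.6],"dr":[0,0,0]},{"delta_pos":[-0.6,0.6,0],"dr":[0,0,0]},{"delta_pos":[0,0,0],"dr":[0,0,0]}]' -1
python3 - <<'E'
from h import *
C=calibration("wrist");s=get_state();im=save("wrist","w11"); p=s["eef_pos"]; print(p)
b=(.463,-.0928)
print("base",fit("wrist",im,C,cmask(im,"green"),b,BASE))
y=fit("wrist",im,C,cmask(im,"yellow"),(.61,.1),POT); print("yellow",y)
m=cv2.inRange(cv2.cvtColor(im,cv2.COLOR_RGB2HSV),(0,0,110),(179,75,255)); m[285:]=0
q=np.int32(cen(proj("wrist",circ(b,[(.088,.03)]),C))[0]); k=np.zeros_like(m); cv2.circle(k,tuple(int(t) for t in q),60,255,-1)
print("white",q,fit("wrist",im,C,m&k,b,[(.008,.03),(.044,.03)],.044))
v=cv2.resize(im[:300],(747,400)); cv2.imwrite("pics/w11c.png",v[:,:,::-1])
E
```

```text
t: 18.2
eef_pos: [0.4079, -0.0314, 0.1595]
ee_rot: [-3.139, -0.001, -0.617]
force: [0.6, -0.3, 0.2]
width: 0.0876
gripper_force: 0.0
[ 0.40789129 -0.03136479  0.15952249]
base (array([ 0.4914, -0.0883]), 0.21)
yellow (array([0.6172, 0.1039]), 0.74)
white [305 116] (array([ 0.4635, -0.0919]), 1.12)
```

View pics/w11c.png

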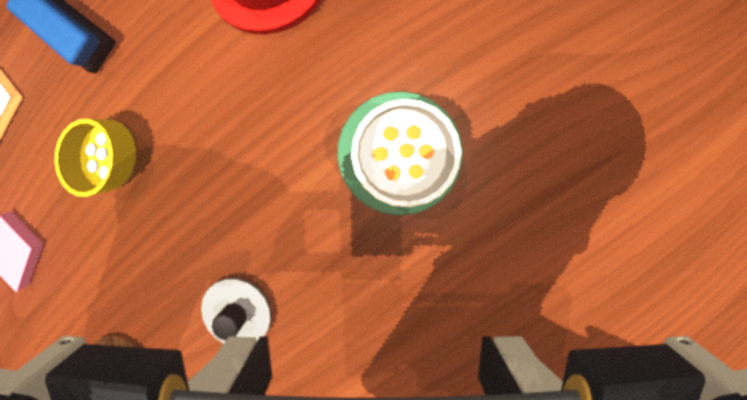

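White sits concentric on blue at (405,152). Yellow shows at (95,157) and the lid at (236,310). Going to yellow.

```bash
python3 -m handwheel '[{"delta_pos":[0.7,0.81,0],"dr":[0,0,0]},{"delta_pos":[0.7,0.81,0],"dr":[0,0,0]},{"delta_pos":[0.7,0.81,0],"dr":[0,0,0]},{"delta_pos":[0.7,0.81,0],"dr":[0,0,0]},{"delta_pos":[0.7,0.81,0],"dr":[0,0,0]},{"delta_pos":[0.7,0.81,0],"dr":[0,0,0]},{"delta_pos":[0.7,0.81,0],"dr":[0,0,0]},{"delta_pos":[0,0,0],"dr":[0,0,0]},{"delta_pos":[0,0,0],"dr":[0,0,0]}]'
python3 - <<'E'
from h import *
C=calibration("wrist");s=get_state();im=save("wrist","w12"); p=s["eef_pos"]
y,r=fit("wrist",im,C,cmask(im,"yellow"),(.612,.098),POT); print(p,y,r,(y-p[:2])/.03,(.0315-p[2])/.03)
E
```

```text
t: 19.15
eef_pos: [0.5564, 0.1373, 0.1572]
ee_rot: [3.14, 0.001, -0.618]
force: [-0.2, 0.0, 0.4]
width: 0.0873
gripper_force: 0.0
[0.55641565 0.13728726 0.15718208] [0.6131 0.0927] 0.84 [ 1.88947842 -1.48624212] -4.189402570964963
```

```bash
python3 -m handwheel '[{"delta_pos":[0.6,-0.45,0],"dr":[0,0,0]},{"delta_pos":[0.6,-0.45,0],"dr":[0,0,0]},{"delta_pos":[0.6,-0.45,-0.5],"dr":[0,0,0]},{"delta_pos":[0.05,-0.1,-0.8],"dr":[0,0,0]},{"delta_pos":[0,0,-0.8],"dr":[0,0,0]},{"delta_pos":[0,0,-0.8],"dr":[0,0,0]},{"delta_pos":[0,0,0],"dr":[0,0,0]}]'
python3 - <<'E'
from h import *
C=calibration("wrist");s=get_state();im=save("wrist","w13"); p=s["eef_pos"];print(p)
HSV["yellow"]=((18,110,50),(36,255,255))
b=near("yellow",C,im,p,0);print(b,b[1:]/.03)
v=im.copy(); cv2.polylines(v,[np.int32(proj("wrist",circ(p[:2]+b[1:],[(.044,.03)]),C))],True,(255,0,0),1); cv2.imwrite("pics/w13o.png",v[:,:,::-1])
E
```

```text
t: 19.9
eef_pos: [0.6089, 0.0921, 0.0682]
ee_rot: [3.137, 0.003, -0.62]
force: [-0.2, -1.1, -0.0]
width: 0.0878
gripper_force: 0.0
[0.60885424 0.09208592 0.06816544]
[0.9818 0.003  0.004 ] [0.1        0.13333333]
```

View pics/w13o.png

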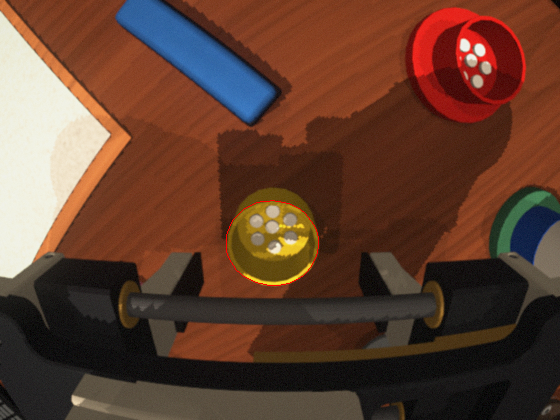

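The fitted circle coincides with the yellow rim at (273,243). Grasping.

```bash
python3 -m handwheel '[{"delta_pos":[0.1,0.13,0],"dr":[0,0,0]},{"delta_pos":[0,0,-0.4],"dr":[0,0,0]},{"delta_pos":[0,0,-0.5],"dr":[0,0,0]},{"delta_pos":[0,0,-0.35],"dr":[0,0,0]},{"delta_pos":[0,0,0],"dr":[0,0,0]}]'
python3 -m handwheel '[{"delta_pos":[0,0,0],"dr":[0,0,0]},{"delta_pos":[0,0,0],"dr":[0,0,0]},{"delta_pos":[0,0,0],"dr":[0,0,0]},{"delta_pos":[0,0,0],"dr":[0,0,0]},{"delta_pos":[0,0,0],"dr":[0,0,0]}]' 1 20
python3 -m handwheel '[{"delta_pos":[0,0,0.2],"dr":[0,0,0]},{"delta_pos":[0,0,0.5],"dr":[0,0,0]},{"delta_pos":[0,0,0.8],"dr":[0,0,0]},{"delta_pos":[0,0,0.9],"dr":[0,0,0]},{"delta_pos":[0,0,0.9],"dr":[0,0,0]},{"delta_pos":[0,0,0.9],"dr":[0,0,0]},{"delta_pos":[0,0,0.6],"dr":[0,0,0]},{"delta_pos":[0,0,0],"dr":[0,0,0]},{"delta_pos":[0,0,0],"dr":[0,0,0]}]'
python3 - <<'E'
from h import *
C=calibration("wrist");s=get_state();im=save("wrist","w14"); p=s["eef_pos"];print(p)
HSV["yellow"]=((18,110,50),(36,255,255))
b=near("yellow",C,im,p,p[2]-.032);print(b,(np.array([.4632,-.0925])-p[:2]-b[1:])/.03)
E
```

```text
t: 20.45
eef_pos: [0.6137, 0.0977, 0.0323]
ee_rot: [3.14, 0.001, -0.618]
force: [0.5, -0.7, 0.2]
width: 0.0878
gripper_force: 0.0
t: 20.95
eef_pos: [0.6153, 0.0981, 0.0352]
ee_rot: [-3.141, -0.001, -0.618]
force: [-5.9, 0.3, 20.6]
width: 0.0533
gripper_force: 10.1
t: 21.85
eef_pos: [0.6145, 0.0981, 0.1779]
ee_rot: [-3.141, -0.0, -0.618]
force: [-0.7, 0.3, -0.5]
width: 0.0008
gripper_force: 0.0
[0.61450611 0.09808395 0.17794074]
[ 0.264  0.012 -0.012] [-5.44353699 -5.95279833]
```

The grip slid off yellow: the fingers are shut and empty. Looking.

```bash
python3 - <<'E'
from h import *
save("side","s15"); im=cv2.imread("pics/s15.png"); v=cv2.resize(im[110:250,220:400],(720,560)); w=cv2.imread("pics/w14.png")
o=np.hstack([cv2.resize(w,(400,300)),cv2.resize(v,(386,300))]); cv2.imwrite("pics/s15c.png",o)
for c in("wrist","side"): print([(np.round(r["location"]),round(r["conf"],2),np.round(at(c,r["location"],0)[:2],3)) for r in mark_of(c,"yellow_pot")[:2]])
E
```

```text
[(array([280., 190.]), 0.83, array([0.613, 0.099]))]
[(array([307., 181.]), 0.97, array([0.617, 0.1  ]))]
```

View pics/s15c.png

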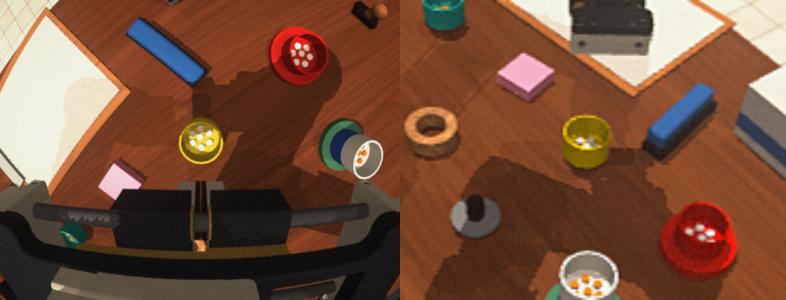

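Yellow is upright and apparently unmoved at about (0.614,0.098), and the white pot still stands on the stack. Reopening and retrying with a check at each stage.

```bash
python3 -m handwheel '[{"delta_pos":[0,0,-0.9],"dr":[0,0,0]},{"delta_pos":[0,0,-0.9],"dr":[0,0,0]},{"delta_pos":[0,0,-0.9],"dr":[0,0,0]},{"delta_pos":[0,0,-0.4],"dr":[0,0,0]},{"delta_pos":[0,0,0],"dr":[0,0,0]},{"delta_pos":[0,0,0],"dr":[0,0,0]},{"delta_pos":[0,0,0],"dr":[0,0,0]}]' -1 30
python3 - <<'E'
from h import *
C=calibration("wrist");s=get_state();im=save("wrist","w16"); p=s["eef_pos"];print(p)
HSV["yellow"]=((18,110,50),(36,255,255))
b=near("yellow",C,im,p,0);print(b,b[1:]/.03)
E
```

```text
t: 22.75
eef_pos: [0.6156, 0.0983, 0.0861]
ee_rot: [-3.14, -0.001, -0.618]
force: [-0.0, 0.2, -1.2]
width: 0.0511
gripper_force: 0.0
[0.61557942 0.09831144 0.08612058]
[ 0.9823 -0.002   0.    ] [-0.06666667  0.        ]
```

```bash
python3 -m handwheel '[{"delta_pos":[-0.06,0,0],"dr":[0,0,0]},{"delta_pos":[0,0,0],"dr":[0,0,0]},{"delta_pos":[0,0,0],"dr":[0,0,0]},{"delta_pos":[0,0,0],"dr":[0,0,0]},{"delta_pos":[0,0,-0.5],"dr":[0,0,0]},{"delta_pos":[0,0,-0.7],"dr":[0,0,0]},{"delta_pos":[0,0,-0.4],"dr":[0,0,0]},{"delta_pos":[0,0,-0.25],"dr":[0,0,0]},{"delta_pos":[0,0,0],"dr":[0,0,0]},{"delta_pos":[0,0,0],"dr":[0,0,0]}]'
python3 -m handwheel '[{"delta_pos":[0,0,0],"dr":[0,0,0]},{"delta_pos":[0,0,0],"dr":[0,0,0]},{"delta_pos":[0,0,0],"dr":[0,0,0]}]' -0.4 30
python3 -m handwheel '[{"delta_pos":[0,0,0],"dr":[0,0,0]},{"delta_pos":[0,0,0],"dr":[0,0,0]}]' 1 20
python3 -m handwheel '[{"delta_pos":[0,0,0],"dr":[0,0,0]},{"delta_pos":[0,0,0],"dr":[0,0,0]}]' 1 20
python3 - <<'E'
from h import *
C=calibration("wrist");s=get_state();im=save("wrist","w17"); p=s["eef_pos"];print(p,s["width"],s["force"],s["moment"])
HSV["yellow"]=((18,110,50),(36,255,255))
print(near("yellow",C,im,p,0))
E
```

```text
t: 23.8
eef_pos: [0.6132, 0.098, 0.0296]
ee_rot: [-3.141, -0.0, -0.618]
force: [0.5, -0.7, -0.1]
width: 0.0879
gripper_force: 0.0
t: 24.1
eef_pos: [0.6131, 0.0981, 0.0297]
ee_rot: [-3.141, -0.0, -0.618]
force: [-0.9, -0.7, 0.7]
width: 0.0691
gripper_force: 0.0
t: 24.3
eef_pos: [0.613, 0.098, 0.0295]
ee_rot: [-3.141, -0.0, -0.618]
force: [-0.8, -0.4, 1.7]
width: 0.0597
gripper_force: 20.0
t: 24.5
eef_pos: [0.613, 0.098, 0.0295]
ee_rot: [-3.141, -0.0, -0.618]
force: [-1.0, 0.0, 4.2]
width: 0.0595
gripper_force: 20.0
[0.61296132 0.09801829 0.02946358] 0.0595014479259134 [-1.00646604  0.00880534  4.17098122] [ 0.12787847  0.17290991 -0.05864172]
[0.9836 0.     0.    ]
```

Held, at 59.5 mm. Lifting promptly.

```bash
python3 -m handwheel '[{"delta_pos":[0,0,0.15],"dr":[0,0,0]},{"delta_pos":[0,0,0.3],"dr":[0,0,0]},{"delta_pos":[0,0,0.5],"dr":[0,0,0]},{"delta_pos":[0,0,0.3],"dr":[0,0,0]},{"delta_pos":[0,0,0],"dr":[0,0,0]}]' 1 20
python3 - <<'E'
from h import *
C=calibration("wrist");s=get_state();im=save("wrist","w18"); p=s["eef_pos"];print(p,s["width"],s["force"])
HSV["yellow"]=((18,110,50),(36,255,255))
print(near("yellow",C,im,p,p[2]-.0295),near("yellow",C,im,p,0))
v=im.copy(); cv2.polylines(v,[np.int32(proj("wrist",circ(p[:2],[(p[2]-.0295+.044,.03)]),C))],True,(255,0,0),1); cv2.imwrite("pics/w18o.png",v[:,:,::-1])
E
```

```text
t: 25.05
eef_pos: [0.6138, 0.0984, 0.0685]
ee_rot: [-3.139, -0.002, -0.618]
force: [0.3, 0.5, -0.6]
width: 0.0595
gripper_force: 20.0
[0.6138295  0.09839881 0.06847149] 0.05945169788291164 [ 0.34734449  0.52473921 -0.61600656]
[0.9808 0.     0.    ] [ 0.8388 -0.009   0.006 ]
```

View pics/w18o.png

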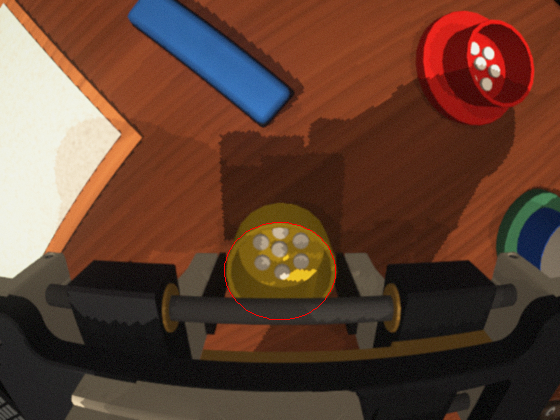

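Yellow is held level and centred, with the circle on its rim. Carrying it to the stack.

```bash
python3 -m handwheel '[{"delta_pos":[0,0,0.6],"dr":[0,0,0]},{"delta_pos":[0,0,0.9],"dr":[0,0,0]},{"delta_pos":[-0.3,-0.4,0.9],"dr":[0,0,0]},{"delta_pos":[-0.6,-0.76,0.7],"dr":[0,0,0]},{"delta_pos":[-0.7,-0.88,0.3],"dr":[0,0,0]},{"delta_pos":[-0.7,-0.88,0],"dr":[0,0,0]},{"delta_pos":[-0.7,-0.88,0],"dr":[0,0,0]},{"delta_pos":[-0.7,-0.88,0],"dr":[0,0,0]},{"delta_pos":[-0.6,-0.76,0],"dr":[0,0,0]},{"delta_pos":[-0.5,-0.6,0],"dr":[0,0,0]}]'
python3 -m handwheel '[{"delta_pos":[-0.2,-0.3,0],"dr":[0,0,0]},{"delta_pos":[0,0,0],"dr":[0,0,0]},{"delta_pos":[0,0,0],"dr":[0,0,0]}]'
python3 - <<'E'
from h import *
C=calibration("wrist");s=get_state();im=save("wrist","w19"); p=s["eef_pos"];print(p,s["width"])
HSV["yellow"]=((18,110,50),(36,255,255))
b=near("yellow",C,im,p,p[2]-.0295);print(b,(np.array([.4633,-.0922])-p[:2]-b[1:])/.03)
E
```

```text
t: 26.1
eef_pos: [0.4671, -0.0844, 0.1681]
ee_rot: [3.141, 0.001, -0.619]
force: [1.3, -0.4, -0.0]
width: 0.0592
gripper_force: 20.0
t: 26.4
eef_pos: [0.4632, -0.0921, 0.1686]
ee_rot: [-3.141, -0.0, -0.618]
force: [0.2, -0.1, -1.1]
width: 0.0594
gripper_force: 20.0
[ 0.4632308  -0.09208266  0.16858191] 0.05936882108801821
[ 0.9842 -0.001   0.    ] [ 0.03564014 -0.00391135]
```

```bash
python3 -m handwheel '[{"delta_pos":[0.02,0,-0.3],"dr":[0,0,0]},{"delta_pos":[0,0,-0.6],"dr":[0,0,0]},{"delta_pos":[0,0,-0.4],"dr":[0,0,0]},{"delta_pos":[0,0,-0.25],"dr":[0,0,0]},{"delta_pos":[0,0,0],"dr":[0,0,0]}]'
python3 - <<'E'
from h import *
C=calibration("wrist");s=get_state();im=save("wrist","w20"); p=s["eef_pos"];print(p,s["force"])
v=im.copy()
for z,r in((.088,.03),(.016,.045)): cv2.polylines(v,[np.int32(proj("wrist",circ((.4633,-.0922),[(z,r)]),C))],True,(255,0,255),1)
cv2.imwrite("pics/w20o.png",v[:,:,::-1])
E
```

```text
t: 26.95
eef_pos: [0.4627, -0.0921, 0.1208]
ee_rot: [3.14, 0.002, -0.618]
force: [-0.1, 0.6, -0.7]
width: 0.0594
gripper_force: 20.0
[ 0.46270306 -0.09214964  0.12081635] [-0.09719602  0.61063351 -0.70815991]
```

View pics/w20o.png

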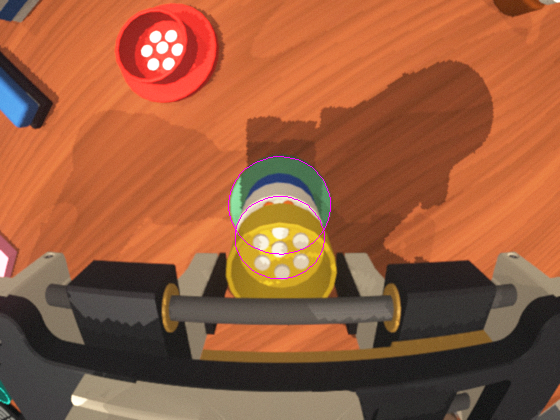

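The overlays match the base and the white rim, so I'm lowering.

```bash
python3 -m handwheel '[{"delta_pos":[0,0,-0.1],"dr":[0,0,0]},{"delta_pos":[0,0,-0.1],"dr":[0,0,0]},{"delta_pos":[0,0,-0.1],"dr":[0,0,0]},{"delta_pos":[0,0,-0.1],"dr":[0,0,0]},{"delta_pos":[0,0,-0.03],"dr":[0,0,0]},{"delta_pos":[0,0,0],"dr":[0,0,0]}]'
```

```text
t: 27.6
eef_pos: [0.4635, -0.0923, 0.1095]
ee_rot: [3.142, -0.0, -0.618]
force: [-1.8, 0.0, 1.8]
width: 0.0594
gripper_force: 20.0
```

```bash
python3 -m handwheel '[{"delta_pos":[0,0,0],"dr":[0,0,0]},{"delta_pos":[0,0,0],"dr":[0,0,0]},{"delta_pos":[0,0,0],"dr":[0,0,0]},{"delta_pos":[0,0,0.3],"dr":[0,0,0]},{"delta_pos":[0,0,0.8],"dr":[0,0,0]},{"delta_pos":[-0.4,0.58,0.9],"dr":[0,0,0]},{"delta_pos":[-0.5,0.9,0.5],"dr":[0,0,0]},{"delta_pos":[-0.5,0.9,0],"dr":[0,0,0]},{"delta_pos":[-0.5,0.7,0],"dr":[0,0,0]},{"delta_pos":[0,0,0],"dr":[0,0,0]}]' -1
python3 - <<'E'
from h import *
C=calibration("wrist");s=get_state();im=save("wrist","w21"); p=s["eef_pos"];print(p)
HSV["yellow"]=((18,110,50),(36,255,255)); b=(.4633,-.0922)
m=cmask(im,"yellow"); print(fit("wrist",im,C,m,b,POT,.08))
print([(np.round(r["location"]),round(r["conf"],2),np.round(at("wrist",r["location"],0,C)[:2],3)) for r in mark_of("wrist","lid")[:2]])
v=cv2.resize(im[:320],(700,400)); cv2.imwrite("pics/w21c.png",v[:,:,::-1])
E
```

```text
t: 28.6
eef_pos: [0.4054, 0.0017, 0.1853]
ee_rot: [-3.14, -0.001, -0.616]
force: [0.7, -0.3, 0.3]
width: 0.0877
gripper_force: 0.0
[0.40535639 0.00167013 0.18533778]
(array([ 0.4623, -0.0934]), 1.0)
[(array([204., 205.]), 0.71, array([0.44 , 0.086]))]
```

View pics/w21c.png

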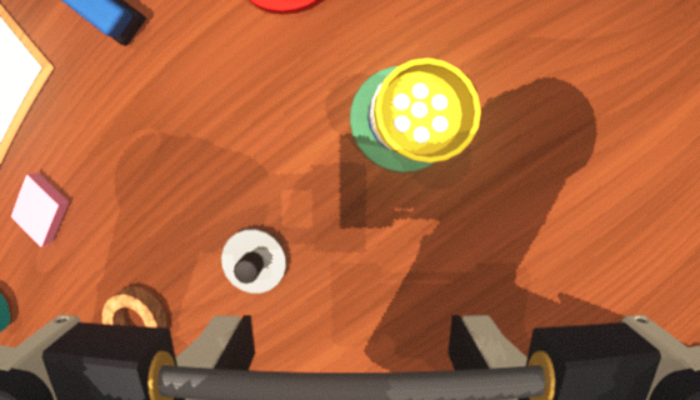

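Yellow is concentric on the stack at (425,110), and the lid is at (254,261). Next, the lid.

```bash
python3 - <<'E'
from h import *
C=calibration("wrist");s=get_state();p=s["eef_pos"]
im=cv2.imread("pics/w21.png")[:,:,::-1].copy()
m=wmask(im,170,165,245)
w,r=fit("wrist",im,C,m,(.44,.084),[(.008,.03),(.013,.03)]); print(w,r,(w-p[:2])/.03,p[2])
E
```

```text
[0.4379 0.0852] 0.96 [1.04300135 2.81937311] 0.18510121363050594
```

```bash
python3 -m handwheel '[{"delta_pos":[0.26,0.7,0],"dr":[0,0,0]},{"delta_pos":[0.26,0.7,0],"dr":[0,0,0]},{"delta_pos":[0.26,0.7,-0.5],"dr":[0,0,0]},{"delta_pos":[0.26,0.7,-0.8],"dr":[0,0,0]},{"delta_pos":[0,0,-0.9],"dr":[0,0,0]},{"delta_pos":[0,0,-0.9],"dr":[0,0,0]},{"delta_pos":[0,0,-0.5],"dr":[0,0,0]},{"delta_pos":[0,0,0],"dr":[0,0,0]}]'
python3 - <<'E'
from h import *
C=calibration("wrist");s=get_state();im=save("wrist","w22"); p=s["eef_pos"];print(p)
v=im.copy()
for z,r in((.041,.011),(.013,.03)): cv2.polylines(v,[np.int32(proj("wrist",circ(p,[(z,r)]),C))],True,(255,0,255),1)
cv2.imwrite("pics/w22o.png",v[:,:,::-1])
E
```

```text
t: 29.5
eef_pos: [0.4368, 0.0827, 0.0742]
ee_rot: [3.137, 0.002, -0.619]
force: [1.1, -0.5, 0.8]
width: 0.088
gripper_force: 0.0
[0.43675435 0.08270801 0.07424687]
```

View pics/w22o.png

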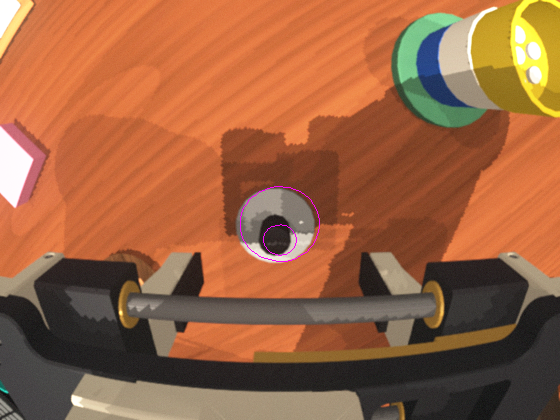

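The lid knob is at (276,237), about 2 px from the overlay. I've now viewed 16 pictures, which is over the 14 limit, so I'll view no more and work from numbers only.

```bash
python3 -m handwheel '[{"delta_pos":[0.06,0.03,0],"dr":[0,0,0]},{"delta_pos":[0,0,-0.4],"dr":[0,0,0]},{"delta_pos":[0,0,-0.5],"dr":[0,0,0]},{"delta_pos":[0,0,-0.35],"dr":[0,0,0]},{"delta_pos":[0,0,0],"dr":[0,0,0]}]' 0 20
python3 -m handwheel '[{"delta_pos":[0,0,0],"dr":[0,0,0]},{"delta_pos":[0,0,0],"dr":[0,0,0]},{"delta_pos":[0,0,0],"dr":[0,0,0]}]' 0.35 20
python3 -m handwheel '[{"delta_pos":[0,0,0],"dr":[0,0,0]},{"delta_pos":[0,0,0],"dr":[0,0,0]},{"delta_pos":[0,0,0],"dr":[0,0,0]}]' 1 20
```

```text
t: 30.05
eef_pos: [0.4392, 0.0848, 0.0384]
ee_rot: [3.141, 0.0, -0.618]
force: [-0.0, 0.0, 0.3]
width: 0.0533
gripper_force: 0.0
t: 30.35
eef_pos: [0.4398, 0.0854, 0.0394]
ee_rot: [-3.14, -0.0, -0.618]
force: [-0.1, 0.3, -0.4]
width: 0.031
gripper_force: 0.0
t: 30.65
eef_pos: [0.4394, 0.0851, 0.0389]
ee_rot: [-3.141, -0.0, -0.618]
force: [-0.0, 0.6, 0.3]
width: 0.0099
gripper_force: 0.0
```

```bash
python3 - <<'E'
from h import *
print(tip_reach if not callable(tip_reach) else tip_reach())
C=calibration("wrist");s=get_state();im=save("wrist","w23"); p=s["eef_pos"];print(p,s["width"],s["force"])
m=wmask(im,170,165,345); m2=m
print("area",(m>0).sum(), fit("wrist",im,C,m,p[:2],[(.008,.03),(.013,.03)]))
for c in ("wrist","side"): print([(np.round(r["location"]),round(r["conf"],2),np.round(at(c,r["location"],0)[:2],3)) for r in (save(c,c+"x") is None or mark_of(c,"lid"))[:2]])
for nm in("left","right"):
    pass
# predicted tip pixel positions (pads at +-width/2 along closing line, z=tip)
u=np.array([.5795,.815]); 
for sgn in(1,-1): print("tip",proj("wrist",np.array([[p[0]+sgn*.005*u[0],p[1]+sgn*.005*u[1],p[2]-.019]]),C))
print("knob top",proj("wrist",np.array([[p[0],p[1],.041]]),C))
E
```

```text
0.019
[0.43944313 0.08511197 0.03888068] 0.009925639347716883 [-0.03612283  0.5862471   0.32757942]
area 4248 (array([0.4365, 0.0866]), 0.99)
[(array([281., 234.]), 0.97, array([0.441, 0.084]))]
[(array([254., 212.]), 0.56, array([0.436, 0.091]))]
tip [[272.27157959 249.21641499]]
tip [[288.15364999 249.21564546]]
knob top [[280.15614685 264.59295279]]
```

```bash
python3 - <<'E'
from h import *
C=calibration("wrist");p=get_state()["eef_pos"]
u=np.array([.5795,.815,0]); f=np.array([.815,-.5795,0])
for zr in(.019,.01,.005,0,-.005):
    print(zr,[np.round(proj("wrist",(p+sg*.044*u+.0095*f-np.array([0,0,zr]))[None],C)[0]) for sg in(1,-1)])
im=cv2.imread("pics/w23.png"); print("col280 rows 200-300:",[int(v) for v in im[200:300:4,272].mean(1)],[int(v) for v in im[200:300:4,288].mean(1)])
E
```

```text
0.019 [array([210., 235.]), array([350., 235.])]
0.01 [array([207., 241.]), array([353., 240.])]
0.005 [array([206., 244.]), array([355., 244.])]
0 [array([204., 247.]), array([357., 247.])]
-0.005 [array([202., 251.]), array([359., 251.])]
col280 rows 200-300: [79, 127, 135, 134, 139, 138, 134, 113, 116, 35, 33, 31, 35, 35, 35, 33, 29, 36, 31, 36, 47, 189, 121, 122, 134] [69, 123, 138, 138, 138, 137, 137, 117, 114, 49, 27, 25, 27, 34, 36, 33, 33, 34, 35, 36, 75, 227, 132, 143, 139]
```

The picture shows the fingertips about 5 mm behind the TCP instead of 19 mm ahead. That explains yellow's shallow grip slipping, and the jaws closing just above the knob. I'll open, go 20 mm lower and watch the force.

```bash
python3 -m handwheel '[{"delta_pos":[0,0,0],"dr":[0,0,0]},{"delta_pos":[0,0,0],"dr":[0,0,0]},{"delta_pos":[0,0,0],"dr":[0,0,0]},{"delta_pos":[0,0,0],"dr":[0,0,0]},{"delta_pos":[0,0,0],"dr":[0,0,0]},{"delta_pos":[0,0,0],"dr":[0,0,0]}]' -0.2 20
python3 -m handwheel '[{"delta_pos":[0,0,0],"dr":[0,0,0]},{"delta_pos":[0,0,-0.2],"dr":[0,0,0]},{"delta_pos":[0,0,-0.2],"dr":[0,0,0]},{"delta_pos":[0,0,-0.15],"dr":[0,0,0]},{"delta_pos":[0,0,-0.1],"dr":[0,0,0]},{"delta_pos":[0,0,0],"dr":[0,0,0]}]'
```

```text
t: 31.5
eef_pos: [0.4394, 0.0851, 0.0388]
ee_rot: [-3.142, -0.0, -0.618]
force: [-0.7, 0.1, 0.6]
width: 0.0432
gripper_force: 0.0
t: 32.1
eef_pos: [0.439, 0.0848, 0.0186]
ee_rot: [3.14, 0.0, -0.618]
force: [0.6, -0.1, -0.4]
width: 0.0526
gripper_force: 0.0
```

```bash
python3 -m handwheel '[{"delta_pos":[0,0,0],"dr":[0,0,0]},{"delta_pos":[0,0,0],"dr":[0,0,0]},{"delta_pos":[0,0,0],"dr":[0,0,0]},{"delta_pos":[0,0,0],"dr":[0,0,0]},{"delta_pos":[0,0,0],"dr":[0,0,0]}]' 1 15
python3 -m handwheel '[{"delta_pos":[0,0,0.2],"dr":[0,0,0]},{"delta_pos":[0,0,0.5],"dr":[0,0,0]},{"delta_pos":[0,0,0.8],"dr":[0,0,0]},{"delta_pos":[0,0,0.9],"dr":[0,0,0]},{"delta_pos":[0,0,0.9],"dr":[0,0,0]},{"delta_pos":[0,0,0.9],"dr":[0,0,0]},{"delta_pos":[0,0,0.7],"dr":[0,0,0]},{"delta_pos":[0,0,0],"dr":[0,0,0]},{"delta_pos":[0,0,0],"dr":[0,0,0]}]'
python3 - <<'E'
from h import *
C=calibration("wrist");s=get_state();im=save("wrist","w24"); p=s["eef_pos"];print(p,s["width"])
L=[(.008,.03),(.013,.03)]
for c0 in(.0186,): print(near(wmask(im,150,200,360),C,im,p,p[2]-c0,layers=L))
E
```

```text
t: 32.6
eef_pos: [0.4395, 0.0852, 0.0194]
ee_rot: [-3.141, -0.0, -0.618]
force: [0.3, 0.1, 0.5]
width: 0.0216
gripper_force: 15.0
t: 33.5
eef_pos: [0.4392, 0.0851, 0.1666]
ee_rot: [-3.14, -0.0, -0.618]
force: [-0.1, -0.1, -1.3]
width: 0.0214
gripper_force: 15.0
[0.43924918 0.08510715 0.16664905] 0.021379139504536578
[0]
```

```bash
python3 - <<'E'
from h import *
C=calibration("wrist");s=get_state();im=cv2.imread("pics/w24.png")[:,:,::-1].copy(); p=s["eef_pos"]
h=cv2.cvtColor(im,cv2.COLOR_RGB2HSV); q=proj("wrist",circ(p,[(p[2]-.0190+.013,.03)]),C); print(np.round([q.min(0),q.max(0)]))
for c in(235,245,255,305,315,325): print(c,[tuple(int(x) for x in h[r,c]) for r in range(215,285,8)])
for m in (cv2.inRange(h,(0,0,60),(179,80,255)),):
    m[:170]=0;m[:,:205]=0;m[:,355:]=0;m[285:]=0;m=cv2.morphologyEx(m,cv2.MORPH_OPEN,np.ones((3,3)))
    print((m>0).sum(),near(m,C,im,p,p[2]-.019,layers=[(.008,.03),(.013,.03)]))
E
```

```text
[[230. 210.]
 [331. 300.]]
235 [(10, 184, 194), (9, 183, 194), (9, 185, 187), (8, 135, 142), (19, 39, 91), (18, 68, 149), (17, 70, 145), (18, 76, 135), (15, 72, 120)]
245 [(10, 183, 187), (10, 179, 198), (13, 36, 99), (18, 47, 97), (16, 47, 92), (18, 75, 146), (20, 71, 144), (18, 71, 148), (18, 69, 144)]
255 [(9, 184, 198), (15, 36, 113), (16, 45, 96), (11, 37, 96), (13, 38, 95), (5, 72, 39), (15, 80, 32), (10, 68, 34), (14, 94, 30)]
305 [(10, 186, 170), (13, 42, 110), (16, 39, 111), (17, 33, 107), (21, 37, 90), (0, 49, 31), (13, 47, 38), (13, 74, 24), (23, 68, 30)]
315 [(10, 177, 182), (10, 178, 158), (14, 41, 105), (15, 33, 108), (23, 34, 91), (20, 66, 142), (18, 70, 145), (18, 70, 143), (18, 66, 151)]
325 [(9, 184, 176), (10, 181, 190), (9, 184, 177), (15, 38, 136), (14, 36, 122), (17, 70, 146), (18, 72, 141), (17, 67, 144), (17, 67, 152)]
4179 [ 0.9672 -0.003   0.001 ]
```

```bash
python3 - <<'E'
from h import *
from scipy.optimize import least_squares
C=calibration("wrist");s=get_state();im=cv2.imread("pics/w24.png")[:,:,::-1].copy(); p=s["eef_pos"]
h=cv2.cvtColor(im,cv2.COLOR_RGB2HSV); P=[]
for c in range(236,326,3):
    g=np.where(h[190:250,c,1]<100)[0]
    if len(g): P.append((c,190+g[0]))
P=np.array(P,float)
def res(d):
    q=cv2.convexHull(np.float32(proj("wrist",circ(p[:2]+d,[(p[2]-.0015-.0095+.005,.03),(p[2]-.011,.03)]),C)))
    return [cv2.pointPolygonTest(q,(float(a),float(b)),True) for a,b in P]
r=least_squares(res,[0,0],diff_step=1e-3,x_scale=.001,loss="soft_l1"); print(r.x,np.round(r.fun,1))
t=np.array([.4630,-.0928]); print((t-p[:2]-r.x)/.03)
E
```

```text
[-0.00263627  0.00142977] [ 0.1  0.2  0.2 -0.3  0.2  0.4  0.3  0.  -0.5 -0.4 -0.4  0.3 -0.1  0.3
  0.5 -0.4 -0.5 -0.7 -0.2  0.2  0.4  0.4  0.2 -0.2  0.2  0.2 -0.1  0.1
 -0.  -0. ]
[ 0.89330835 -5.96898519]
```

```bash
python3 -m handwheel '[{"delta_pos":[0.1,-0.5,0],"dr":[0,0,0]},{"delta_pos":[0.13,-0.9,0],"dr":[0,0,0]},{"delta_pos":[0.13,-0.9,0],"dr":[0,0,0]},{"delta_pos":[0.13,-0.9,0],"dr":[0,0,0]},{"delta_pos":[0.13,-0.9,0],"dr":[0,0,0]},{"delta_pos":[0.13,-0.9,0],"dr":[0,0,0]},{"delta_pos":[0.09,-0.6,0],"dr":[0,0,0]},{"delta_pos":[0.05,-0.37,0],"dr":[0,0,0]},{"delta_pos":[0,0,0],"dr":[0,0,0]},{"delta_pos":[0,0,0],"dr":[0,0,0]}]'
python3 -m handwheel '[{"delta_pos":[0,0,-0.3],"dr":[0,0,0]},{"delta_pos":[0,0,-0.3],"dr":[0,0,0]},{"delta_pos":[0,0,-0.1],"dr":[0,0,0]},{"delta_pos":[0,0,0],"dr":[0,0,0]}]'
python3 - <<'E'
from h import *
C=calibration("wrist");s=get_state();im=save("wrist","w25"); p=s["eef_pos"];print(p,s["force"])
HSV["yellow"]=((18,150,50),(36,255,255)); m=cmask(im,"yellow"); ys,xs=np.nonzero(m[:285]); print("yellow px",len(xs),xs.min(),xs.max(),ys.min())
q=cv2.convexHull(np.float32(proj("wrist",circ((.463,-.0928),[(.088,.03),(.124,.03)]),C)))[:,0]; print("pred",q.min(0),q.max(0))
E
```

```text
t: 34.55
eef_pos: [0.4657, -0.0939, 0.1657]
ee_rot: [3.141, 0.001, -0.619]
force: [0.6, -0.4, -0.1]
width: 0.0212
gripper_force: 15.0
t: 34.95
eef_pos: [0.4655, -0.0938, 0.1444]
ee_rot: [3.14, 0.001, -0.618]
force: [-0.2, 0.3, -0.4]
width: 0.0215
gripper_force: 15.0
[ 0.46554859 -0.09376842  0.14439196] [-0.17188305  0.3107851  -0.44350437]
yellow px 1309 0 324 142
pred [234.39429 191.97488] [328.09613 291.8692 ]
```

```bash
python3 -m handwheel '[{"delta_pos":[0,0,-0.1],"dr":[0,0,0]},{"delta_pos":[0,0,-0.1],"dr":[0,0,0]},{"delta_pos":[0,0,-0.1],"dr":[0,0,0]},{"delta_pos":[0,0,0],"dr":[0,0,0]}]'
python3 - <<'E'
from h import *
s=get_state(); print(s["eef_pos"],s["force"],s["moment"])
im=cv2.imread("pics/w25.png")[:,:,::-1].copy(); h=cv2.cvtColor(im,cv2.COLOR_RGB2HSV)
m=cv2.inRange(h,(22,150,50),(34,255,255)); m[:150]=0;m[240:]=0
n,_,st,ce=cv2.connectedComponentsWithStats(m)
print(st[1:][st[1:,4]>60])
E
```

```text
t: 35.4
eef_pos: [0.4658, -0.0941, 0.1358]
ee_rot: [3.141, 0.001, -0.618]
force: [0.6, -0.5, -1.0]
width: 0.0211
gripper_force: 15.0
[ 0.4657916  -0.09406557  0.13580443] [ 0.62943653 -0.5350333  -0.97977446] [-0.01397954 -0.00837087  0.04591858]
[[ 240  193   84   40 1241]]
```

```bash
python3 -m handwheel '[{"delta_pos":[0,0,-0.05],"dr":[0,0,0]},{"delta_pos":[0,0,0],"dr":[0,0,0]}]'
python3 -m handwheel '[{"delta_pos":[0,0,-0.04],"dr":[0,0,0]},{"delta_pos":[0,0,0],"dr":[0,0,0]}]'
```

```text
t: 35.6
eef_pos: [0.4665, -0.0942, 0.1353]
ee_rot: [-3.141, -0.001, -0.618]
force: [-2.3, 0.3, 3.8]
width: 0.021
gripper_force: 15.0
t: 35.8
eef_pos: [0.4672, -0.0943, 0.1353]
ee_rot: [-3.141, -0.002, -0.617]
force: [-2.9, 0.8, 14.0]
width: 0.0211
gripper_force: 15.0
```

```bash
python3 -m handwheel '[{"delta_pos":[0,0,0.05],"dr":[0,0,0]},{"delta_pos":[0,0,0],"dr":[0,0,0]},{"delta_pos":[0,0,0],"dr":[0,0,0]},{"delta_pos":[0,0,0],"dr":[0,0,0]},{"delta_pos":[0,0,0.4],"dr":[0,0,0]},{"delta_pos":[0,0,0.9],"dr":[0,0,0]},{"delta_pos":[0,0,0.9],"dr":[0,0,0]},{"delta_pos":[-0.6,0.7,0],"dr":[0,0,0]},{"delta_pos":[-0.6,0.8,0],"dr":[0,0,0]},{"delta_pos":[-0.6,0.8,0],"dr":[0,0,0]}]' -0.3
python3 -m handwheel '[{"delta_pos":[0,0.8,0],"dr":[0,0,0]},{"delta_pos":[0,0,0],"dr":[0,0,0]},{"delta_pos":[0,0,0],"dr":[0,0,0]}]'
python3 - <<'E'
from h import *
HSV["yellow"]=((22,150,50),(34,255,255))
b=(.463,-.0928)
for cam,n in(("wrist","w26"),("side","s26")):
    C=calibration(cam);im=save(cam,n);h=cv2.cvtColor(im,cv2.COLOR_RGB2HSV)
    m=cv2.inRange(h,(0,0,60),(179,80,255)); q=proj(cam,np.array([[*b,.129]]),C)[0]; k=np.zeros_like(m); cv2.circle(k,tuple(int(t) for t in q),40 if cam=="wrist" else 30,255,-1)
    print(cam,"lid",q.round(),fit(cam,im,C,m&k,b,[(.124,.03),(.129,.03)]))
    for z in(.136,.157): print("  knob px pred z",z,proj(cam,np.array([[*b,z]]),C)[0].round())
    d=cv2.inRange(h,(0,0,0),(179,255,55))&k; n_,_,st,ce=cv2.connectedComponentsWithStats(d); print("  dark",st[1:][st[1:,4]>15].tolist())
    for nm in("lid","yellow_pot","white_pot","blue_pot","red_pot","pill_bottle"):
        print("  ",nm,[(np.round(r["location"]).tolist(),round(r["conf"],2)) for r in mark_of(cam,nm)[:2]])
    for nm,z in(("lid",.116),("yellow",.08),("white",.044),("blue",.008)): print("   pred",nm,proj(cam,np.array([[*b,z]]),C)[0].round())
C=calibration("side");im=cv2.imread("pics/s26.png")[:,:,::-1].copy();ys,xs=np.nonzero(cmask(im,"yellow")[200:300,260:360]);print("yellow box",xs.min()+260,xs.max()+260,ys.min()+200,ys.max()+200,len(xs))
q=proj("side",circ(b,[(.088,.03),(.124,.03)]),C);print(q.min(0),q.max(0))
E
```

```text
t: 36.8
eef_pos: [0.4116, -0.0246, 0.2019]
ee_rot: [-3.141, -0.0, -0.619]
force: [-0.8, 1.3, 0.4]
width: 0.0569
gripper_force: 0.0
t: 37.1
eef_pos: [0.4123, -0.0006, 0.2018]
ee_rot: [-3.141, -0.001, -0.616]
force: [0.0, -0.2, 0.5]
width: 0.0569
gripper_force: 0.0
wrist lid [343.  98.] (array([ 0.4633, -0.0939]), 0.94)
  knob px pred z 0.136 [345.  98.]
  knob px pred z 0.157 [351.  97.]
  dark [[330, 86, 16, 24, 89]]
   lid [([339.0, 95.0], 0.73)]
   yellow_pot []
   white_pot [([10.0, 242.0], 0.87)]
   blue_pot []
   red_pot []
   pill_bottle []
   pred lid [340.  99.]
   pred yellow [333. 100.]
   pred white [327. 101.]
   pred blue [322. 102.]
side lid [310. 227.] (array([ 0.4628, -0.0959]), 0.88)
  knob px pred z 0.136 [310. 225.]
  knob px pred z 0.157 [311. 220.]
  dark [[305, 217, 11, 15, 106]]
   lid []
   yellow_pot [([308.0, 229.0], 0.57), ([310.0, 240.0], 0.5)]
   white_pot [([186.0, 158.0], 0.93), ([193.0, 118.0], 0.91)]
   blue_pot [([306.0, 255.0], 0.58)]
   red_pot [([354.0, 223.0], 0.82), ([308.0, 240.0], 0.75)]
   pill_bottle [([422.0, 363.0], 0.83)]
   pred lid [309. 231.]
   pred yellow [308. 240.]
   pred white [307. 248.]
   pred blue [305. 256.]
yellow box 295 320 230 249 235
[294.58067205 217.23009509] [323.43644712 249.39614186]
```

The lid's position and height agree in both cameras, and the contact height matches the fully seated value. Red pot and bottle are where they started.

```bash
python3 -c "
from station import *; print(job_done())"
```

```text
the job is handed in; nothing more can be done
None
```

The stack is built in order (blue, white, yellow, grey lid) on the green base and handed in at about 37 s; the final camera and height checks agreed with every piece being seated, and the red pot and bottle showed no movement. Two flaws: the first grip on yellow slipped off, but the pot stayed upright and was re-gripped, and I viewed 16 pictures against the limit of 14.

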